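# Clamp a carving blank with the guarded quick-clamp lever

### The job

Slide the pale wooden blank straight up out of its slot in the rack, lower it without dropping it until it stands upright on the bed between the open jaws of the maroon clamp, centred along the jaws, and let go of it. Then flip the orange safety catch right over, off the lever, and pull the black-handled lever all the way to its stop so that the jaws grip the blank. Finish while still holding the lever there; leave the dark blank and the other things on the bench where they are.

Things in the scene. Friction and masses are not known exactly. Their poses are not given: they have to be found in the camera images.
- blank_c (a point): Centre of the pale limewood blank, a flat board 10 mm thick (its x), 90 mm wide (its y), 110 mm tall (its z, up), 60 g or so, with a ring carved on both faces. It starts upright in one of the rack's two slots, its top edge 122 mm above the bench, and can be pinched by the top edge across its thickness.
- dark_c (a point): Centre of the dark walnut blank, same size and axes, in the rack's other slot; a bystander.
- rack: Fixed plywood rack 170 mm (x) by 124 mm (y), origin under its centre. Two slots run along its y at x = -45 and +45 mm, each 14 mm wide, 96 mm long; slot floor 12 mm and wall tops 52 mm above the bench.
- clamp: Fixed maroon quick clamp, origin under the base near its middle, z up. Base plate 20 mm thick, x from -85 to +105 mm, y from -165 to +120 mm. The fixed jaw is in front (-x): face at x = -11 mm, y from 0 to 110 mm, top at z = 75 mm. The moving jaw is behind it. The lever stands at y = -90 mm, the catch at y = -150 mm.
- seat (a point): Point on the clamp's bed (20 mm above the bench) midway between the open jaws and midway along them; axes as the clamp's. The open gap is 22 mm along x, the jaws are 110 mm long along y and reach 55 mm above the bed. The blank stands here with its 10 mm thickness along x.
- pad: Dark steel moving jaw plate, 14 mm (x) by 110 mm (y) by 54 mm (z), spring backed; origin at the middle of the lower edge of its gripping face, 11 mm behind the seat when open. The lever draws it to -x by up to 16 mm; with the blank in place it stops on the blank and its spring presses with about 12 N.
- lever (a joint): Lever angle (rad): 0 at rest, leaning 0.45 rad back (+x of the clamp) from vertical; grows as the top is pulled to the clamp's -x; the stop is at 0.78. A return spring needs 3 to 8 N at the handle, so it goes back if let go. While the catch is down the lever is blocked after about 0.1 rad.
- handle (a point): Middle of the gripping length of the lever's handle: a black round bar 18 mm in diameter, along the clamp's y, its grip free for about 25 mm either side of this point. At rest it is 166 mm above the bench. Moves with the lever, axis 140 mm from the hinge.
- lever_hinge (a point): Point on the lever's hinge axis (which runs along the clamp's y), 40 mm above the bench, at clamp x = 30, y = -90 mm. The point's axes are the clamp's.
- catch (a joint): Safety catch angle (rad): near 0 when down, its orange arm lying across in front of the lever; grows as it is flipped, stop at 1.4. The arm is out of the lever's way above about 0.9. Stiff hinge: it stays where it is left (about 2 N at the tab moves it).
- tab (a point): Point on the catch's upright orange thumb tab, 12 mm below the tab's upper end, 135 mm above the bench when down. The tab is 30 mm (clamp x) by 8 mm (clamp y), and stands 52 mm tall over the hinge. Pushing it to the clamp's -y (away from the jaws) flips the catch.
- catch_hinge (a point): Point on the catch's hinge axis (along the clamp's x), 95 mm above the bench; the tab point is 40 mm from this axis. Axes as the clamp's.
- gouge_a_c (a point): Gouge with a brown handle, 210 mm long, lying on the bench, 28 mm high; point at its middle; bystander.
- gouge_b_c (a point): Gouge with a dark handle, same size; bystander.
- mallet_c (a point): Dark mallet lying on its side, head 72 mm in diameter by 100 mm; point at the head's centre; handle 170 mm; bystander.
- paint_pot: Yellow paint jar, 60 mm in diameter, 60 mm tall, origin under its centre; bystander.
- varnish: Green can, 54 mm in diameter, 85 mm tall, origin under its centre; bystander.
- figure: Turned wooden figure, 60 mm across, 130 mm tall, origin under its centre; bystander.
- offcut: Wood offcut 50 by 90 by 35 mm, origin under its centre; bystander.
There are look-alikes about, which are no part of the job. What is shaped like the rack but blue or purple is not meant.

How it is judged:
By the outcome, as a careful person would: the job done as asked, in the order asked, and still so for the second after the job is handed in, while the arm keeps its last pose, push and grip.
It also fails if it takes over 59 s, if anything falls off the work surface, if the arm or the gripper's body presses on something with over 40 N, if the wrist force passes 120 N, or if a joint passes its speed limit or range.

### The arm

A 6-joint arm with a two-finger parallel gripper is mounted at the origin on the work surface. World frame = base frame: x ahead of the robot, y to its left, z up, the work surface at z = 0. Lengths are in m, angles in rad, forces in N, time in s.
With the tool pointing down it reaches from about 0.35 to 0.85 m from the base axis. Payload 8.1 kg.
Tool frame: the origin (TCP) lies at the centre of the arm's flange, where the gripper is bolted on; the fingertips stand 186 mm ahead of it and the grasp point (between the pads) lies 167 mm ahead of it (robot.grasp_offset is the distance from the TCP to the grasp point, in m); z points along the fingers, y is the line along which they close (so a half turn about z gives the same grasp; the last joint's range is limited). The gripper opens to 93 mm and grips with 3 to 60 N. Pads are 15 mm wide; open, the fingers measure 128 mm over their backs; the gripper's body (75 mm by 188 mm) begins 65 mm behind the grasp point.
Start: joints at [1.166, 0.13, 1.488, -0, 1.523, -0.085], TCP at [0.189, 0.57, 0.405] pointing down, gripper open.
Joint ranges: [-2.96, 2.96], [-0.89, 2.26], [0.02, 2.5], [-1.34, 4.48], [0, 2.73], [-2.66, 2.66]. Speed limits (rad/s): [2.39, 2.39, 2.79, 3.14, 3.14, 3.14].

### API

Orientations are given as a rotation vector (axis times angle).
In Python, from plant import robot gives the robot as it stands.
- The arm moves only by the tool drive_tool, never from a script. Its argument "moves" is one flat list of numbers, 7 for each row, row after row: the finger opening in mm, from 0 to 93, then the shift along the tool's x, y, z in mm, then the turn, a rotation vector about the tool's x, y, z in degrees. A call has 1 to 8 rows; each row shifts and turns the commanded pose from where the row before left it, along the tool's axes as they then stand; what a row does not reach is not made up. A row lasts 1/10 s, in which the tool goes at most 50 mm and 8.59 degrees, less where a joint would pass 70% of its speed; a pose out of reach is approached as far as the arm can. A call is refused whole if a number of a shift passes 50 or a number of a turn 8.59, either way. A call with a gripper value outside its range is refused whole. The fingers move at their own pace and stop on an object; "grip_force" is the grip in N (left out, the last holds). Time passes only in rows, so rows that do not move let the fingers close. It gives the time, the measured TCP pose, the force, the opening and the grip force at its end, in the units of the state.
- robot.read_state(): the state, without advancing time (a new reading comes with each control period).
- robot.read_camera(name): name is "scene" or "side" or "wrist"; returns a dict with "color" (480x640x3 uint8, red, green, blue), "depth" (480x640 float32, m along the optical axis (not along the pixel's ray), 0 where there is no reading), "mtx" (3x3 intrinsics, pixels), "dist_coeffs" ([k1, k2, p1, p2, k3] as OpenCV has them; the pictures are not rectified), "R" (3x3) and "t" (3): a world point X has camera coordinates R X + t. Camera axes: x right, y down, z forward; pixel columns grow to the right and rows downward; lengths in m; the calibration is good to about 2 mm. A picture is of the moment at which its call begins.
- robot.close_job(): hands the job in; it is judged then, once.
The state is a dict: "t": time; "q": joint angles; "dq": joint speeds; "joint_torque": joint torques, N m; "tool_pos": TCP position; "orientation": TCP orientation; "force": force on the tool from outside, world axes, zero at the start; "wrist_torque": the same for the moment, N m; "opening": finger opening in m; "gripper_force": force on a finger pad.
Only numpy, scipy, OpenCV 4.12 (cv2) and the standard library are available. Lean on these libraries where they do the work, as an engineer would, in place of code of your own. Each camera call takes 0.05 s, during which the arm holds its last target. There are 200 camera calls.

## Working session

There is one attempt and no reset: what is moved stays moved. The work goes in short steps, Python scripts to look and compute and a tool call to move; the robot and the scene stay as the last step left them, time stands still between calls to the robot, and variables do not carry over. Pictures are saved under pics/ and viewed, at most 10 in all, crops included, and the job is handed in when it is done.

Besides the shell and the picture viewer there is one more tool, called after "Emit:" in YAML: its name, and indented under it one key for each argument. drive_tool: Moves the arm, as the interface text tells. Its arguments: {"type":"object","properties":{"moves":{"type":"array","items":{"type":"number"}},"grip_force":{"type":"number"}},"required":["moves"]}

```bash
ls; mkdir -p pics
cat > h.py <<'E'
import numpy as np, cv2
from plant import robot
def cloud(c):
    h,w=c['depth'].shape
    u,v=np.meshgrid(np.arange(w),np.arange(h))
    p=cv2.undistortPoints(np.stack([u,v],-1).reshape(-1,1,2).astype(np.float64),c['mtx'],c['dist_coeffs']).reshape(h,w,2)
    d=c['depth'].astype(float)
    P=np.dstack([p*d[...,None],d])
    W=(P-c['t'])@c['R']
    W[d==0]=np.nan
    return W
def save(n,img): cv2.imwrite('pics/'+n+'.png',cv2.cvtColor(img,cv2.COLOR_RGB2BGR))
E
python3 - <<'E'
from h import *
import pickle
D={n:robot.read_camera(n) for n in('scene','side','wrist')}
pickle.dump(D,open('d0.pkl','wb'))
for n in D: print(n,D[n]['R'].round(3).tolist(),D[n]['t'].round(3), np.mean(D[n]['depth']==0)); 
save('scene0',D['scene']['color']);save('side0',D['side']['color'])
print(robot.read_state())
E
```

```text
pics
scene [[-0.001, 1.0, -0.003], [0.822, -0.001, -0.569], [-0.569, -0.003, -0.822]] [-0.084 -0.349  1.687] 0.004095052083333333
side [[0.908, -0.419, 0.018], [-0.287, -0.651, -0.703], [0.307, 0.633, -0.711]] [-0.43   0.265  1.222] 0.00392578125
wrist [[0.314, 0.949, -0.002], [0.906, -0.299, 0.3], [0.284, -0.096, -0.954]] [-0.598 -0.034  0.393] 0.004108072916666667
{'t': 0.15, 'q': array([ 1.16556875e+00,  1.31017169e-01,  1.48903291e+00,  3.83668093e-07,
        1.52297732e+00, -8.53917744e-02]), 'dq': array([ 0.00030548, -0.00114714, -0.00230444, -0.00083128,  0.0002295 ,
        0.00116823]), 'joint_torque': array([ 8.00148646e-04, -5.60478973e+01, -4.92330873e+01,  7.67137273e-02,
        3.06479575e-02, -6.92628555e-05]), 'tool_pos': array([0.18855354, 0.56942484, 0.40390853]), 'orientation': array([-5.00202650e-01, -3.10116195e+00,  2.18583176e-03]), 'force': array([-0.68722587,  0.11652459,  0.21152814]), 'wrist_torque': array([-0.06770708,  0.03936735, -0.00666196]), 'gripper_force': 0.0, 'opening': 0.0928246419776819}
```

View pics/scene0.png

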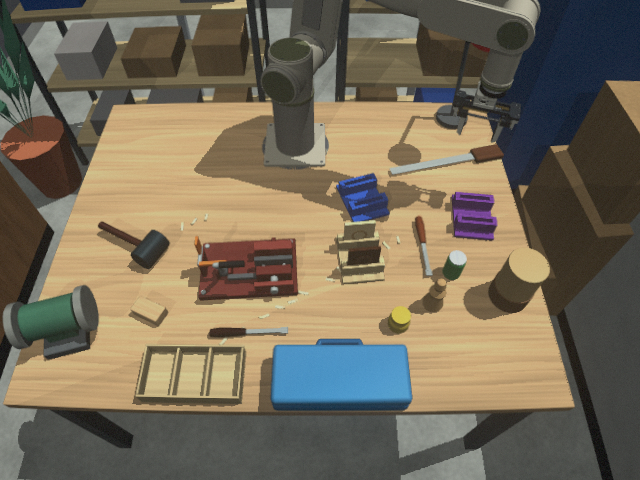

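View pics/side0.png

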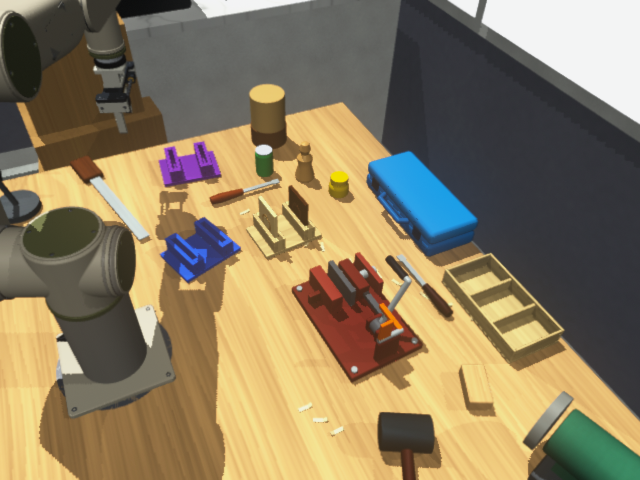

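The scene view shows the maroon clamp at (248,268) with its orange catch at (200,245). The plywood rack is at (360,252), holding the pale blank at (357,232) and the dark blank at (365,255).

Look-alikes: blue rack (362,197) and purple rack (473,215) are ruled out by colour. The dark blank (365,255) is the bystander. I choose the pale board at (357,232) in the plywood rack and will check it in a crop.

Run:
```python
from h import *
import pickle
D=pickle.load(open('d0.pkl','rb'))
a=cv2.resize(D['scene']['color'][205:310,185:400],None,fx=3.6,fy=3.6,interpolation=cv2.INTER_CUBIC)
b=cv2.resize(D['side']['color'][180:385,235:450],None,fx=1.0,fy=1.0)
save('crop0',a)
for n in('scene','side'):
    W=cloud(D[n]);C=D[n]['color'];hsv=cv2.cvtColor(C,cv2.COLOR_RGB2HSV).astype(int)
    z=W[...,2]
    bench=W[(abs(z)<.02)];print(n,'bench z',np.median(bench[:,2]))
    roi=dict(scene=(185,300,330,390),side=(180,260,240,325))[n]
    M=np.zeros(z.shape,bool);M[roi[0]:roi[1],roi[2]:roi[3]]=1
    def box(name,m):
        P=W[m]
        if len(P)<5: print(name,len(P));return
        P2=P[:,:2].astype(np.float32)
        r=cv2.minAreaRect(P2);print(name,len(P),'c',np.round(r[0],4),'size',np.round(r[1],4),'ang',round(r[2],1),'z',P[:,2].min().round(3),P[:,2].max().round(3),'mean',P.mean(0).round(4))
    light=hsv[...,2]>110
    box('board top pale',M&(z>.112)&(z<.13)&light); box('board top dark',M&(z>.112)&(z<.13)&~light)
    box('pale hi',M&(z>.065)&(z<.13)&light); box('dark hi',M&(z>.065)&(z<.13)&~light)
    box('rackwalls',M&(z>.047)&(z<.055))
    mc=(hsv[...,0]<8)|(hsv[...,0]>170)
    K=np.zeros(z.shape,bool)
    if n=='scene':K[225:310,190:305]=1
    else:K[230:390,285:430]=1
    box('base',K&mc&(hsv[...,1]>120)&(z>.014)&(z<.025))
    box('maroon jaws top',K&mc&(hsv[...,1]>120)&(z>.068)&(z<.082))
    org=K&(hsv[...,0]>4)&(hsv[...,0]<20)&(hsv[...,1]>170)&(hsv[...,2]>140)
    box('orange',org&(z>.05));box('tab',org&(z>.12));
    box('hi z>.15',K&(z>.15)&(z<.19)); box('steel top',K&(z>.069)&(z<.08)&~((hsv[...,1]>120)&mc))
```

```text
scene bench z 0.0008509647716798255
board top pale 121 c [0.4866 0.2102] size [0.0932 0.0888] ang 4.8 z 0.112 0.129 mean [0.4492 0.2076 0.122 ]
board top dark 198 c [0.4939 0.2082] size [0.1028 0.0889] ang 7.8 z 0.112 0.128 mean [0.5232 0.2122 0.1195]
pale hi 129 c [0.4867 0.2094] size [0.0932 0.0904] ang 4.8 z 0.087 0.129 mean [0.4493 0.2061 0.1206]
dark hi 773 c [0.4933 0.2103] size [0.1045 0.0906] ang 5.3 z 0.065 0.128 mean [0.5033 0.2105 0.0964]
rackwalls 714 c [0.4011 0.2237] size [0.1555 0.3267] ang 85.9 z 0.047 0.055 mean [0.4262 0.2177 0.0517]
base 1668 c [ 0.5351 -0.1221] size [0.1877 0.2826] ang 3.8 z 0.015 0.025 mean [ 0.5355 -0.1576  0.0208]
maroon jaws top 488 c [ 0.5509 -0.1155] size [0.1484 0.2508] ang 3.0 z 0.068 0.082 mean [ 0.5201 -0.0462  0.0739]
orange 57 c [ 0.5608 -0.2263] size [0.0913 0.0471] ang 56.7 z 0.099 0.155 mean [ 0.5587 -0.228   0.1163]
tab 16 c [ 0.5297 -0.2496] size [0.0258 0.0064] ang 6.1 z 0.148 0.155 mean [ 0.5292 -0.2493  0.1517]
hi z>.15 229 c [ 0.5866 -0.1923] size [0.1776 0.0557] ang 57.1 z 0.151 0.18 mean [ 0.6104 -0.1554  0.1705]
steel top 2
[... 591 characters left out ...]
1261 0.1306] ang 5.6 z 0.047 0.055 mean [0.486  0.193  0.0509]
base 3608 c [ 0.53   -0.1258] size [0.1878 0.282 ] ang 3.8 z 0.014 0.025 mean [ 0.5013 -0.1626  0.0196]
maroon jaws top 487 c [ 0.5484 -0.1193] size [0.1365 0.2526] ang 4.1 z 0.068 0.081 mean [ 0.4961 -0.0546  0.0738]
orange 570 c [ 0.5513 -0.1251] size [0.1422 0.264 ] ang 3.7 z 0.059 0.153 mean [ 0.5329 -0.1076  0.0875]
tab 54 c [ 0.5255 -0.2546] size [0.0285 0.0089] ang 3.2 z 0.145 0.153 mean [ 0.5263 -0.2545  0.1499]
hi z>.15 354 c [ 0.582  -0.1973] size [0.1809 0.0581] ang 56.7 z 0.15 0.179 mean [ 0.6024 -0.1672  0.1673]
steel top 392 c [ 0.6432 -0.1195] size [0.3297 0.269 ] ang 3.2 z 0.069 0.08 mean [ 0.5519 -0.0879  0.0739]
```

View pics/crop0.png

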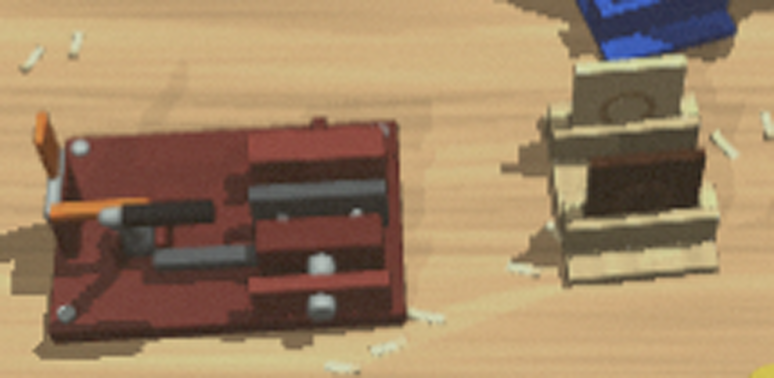

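The crop confirms the pale ring-carved board in the plywood rack, with the dark one behind it. The orange tab sits at the clamp's -y end and the black handle stands beside it. I'll turn the tool to line up with the board while refining the numbers.

Emit:
drive_tool:
  moves: [60,0,0,0,0,0,8.3,60,0,0,0,0,0,8.3,60,0,0,0,0,0,8.3,60,0,0,0,0,0,8.3,60,0,0,0,0,0,8.3,60,0,0,0,0,0,8.3,60,0,0,0,0,0,8.3,60,0,0,0,0,0,8.3]

```text
t: 0.95
tool_pos: [0.1886, 0.5695, 0.4043]
orientation: [2.124, 2.315, -0.001]
force: [-0.3, -0.6, 0.6]
opening: 0.0602
gripper_force: 0.0
```

```bash
cat >> h.py <<'E'
from scipy.spatial.transform import Rotation as Rn
def box(name,P):
    if len(P)<5: print(name,len(P));return
    r=cv2.minAreaRect(P[:,:2].astype(np.float32))
    print(name,len(P),'c',np.round(r[0],4),'size',np.round(r[1],4),'ang',round(r[2],1),'z',P[:,2].min().round(3),P[:,2].max().round(3),'mean',P.mean(0).round(4))
def state():
    s=robot.read_state();R=Rn.from_rotvec(s['orientation']).as_matrix()
    g=s['tool_pos']+R[:,2]*.167
    print('t',s['t'],'tcp',s['tool_pos'].round(4),'grasp',g.round(4),'yaw_y',np.degrees(np.arctan2(R[1,1],R[0,1])).round(2),'z',R[:,2].round(4),'F',s['force'].round(1),'op',round(s['opening'],4),'gf',round(s['gripper_force'],1))
    return s,R,g
def go(x,y,z,yaw):
    "shift of grasp point (tool axes, mm, if turn is done first) and turn"
    s,R,g=state()
    turn=-(yaw-np.degrees(np.arctan2(R[1,1],R[0,1])))
    R2=R@Rn.from_rotvec([0,0,np.radians(turn)]).as_matrix()
    print('turn z',round(turn,2),'shift',(R2.T@(np.array([x,y,z])-g)*1000).round(1))
E
python3 - <<'E'
from h import *
import pickle
D=pickle.load(open('d0.pkl','rb'))
for n in('scene','side'):
    W=cloud(D[n]);z=W[...,2];x=W[...,0];y=W[...,1]
    b=(abs(y-.205)<.07)&(x>.41)&(x<.475)
    box('pale',W[b&(z>.07)&(z<.13)]);box('pale top',W[b&(z>.118)&(z<.127)])
    b=(abs(y-.205)<.07)&(x>.48)&(x<.57)
    box('dark',W[b&(z>.07)&(z<.13)])
    b=(abs(y-.205)<.09)&(x>.38)&(x<.60)
    box('rack',W[b&(z>.004)&(z<.13)])
go(.445,.207,.237,5)
E
```

```text
pale 413 c [0.4487 0.2062] size [0.016  0.0905] ang 5.9 z 0.07 0.129 mean [0.4504 0.2061 0.1023]
pale top 111 c [0.4489 0.207 ] size [0.0153 0.0888] ang 7.5 z 0.118 0.127 mean [0.4481 0.2063 0.1224]
dark 422 c [0.5377 0.2145] size [0.0151 0.0906] ang 5.9 z 0.07 0.128 mean [0.5401 0.2137 0.1025]
rack 2654 c [0.4902 0.2053] size [0.1791 0.2186] ang 89.3 z 0.004 0.129 mean [0.5094 0.2062 0.055 ]
pale 357 c [0.4456 0.2029] size [0.0136 0.0953] ang 3.9 z 0.07 0.125 mean [0.4439 0.1962 0.1021]
pale top 99 c [0.4461 0.2028] size [0.0126 0.0931] ang 4.0 z 0.118 0.125 mean [0.4455 0.2015 0.121 ]
dark 357 c [0.5351 0.2111] size [0.0138 0.096 ] ang 4.2 z 0.07 0.126 mean [0.5331 0.2051 0.1019]
rack 2885 c [0.4858 0.2046] size [0.1761 0.2114] ang 89.5 z 0.004 0.126 mean [0.4822 0.1927 0.047 ]
t 0.95 tcp [0.1886 0.5695 0.4043] grasp [0.1885 0.5694 0.2373] yaw_y 4.93 z [-3.e-04 -8.e-04 -1.e+00] F [-0.3 -0.6  0.6] op 0.0602 gf 0.0
turn z -0.07 shift [-383.3  223.9    0.5]
```

Emit:
drive_tool:
  moves: [60,-48,28,0,0,0,0,60,-48,28,0,0,0,0,60,-48,28,0,0,0,0,60,-48,28,0,0,0,0,60,-48,28,0,0,0,0,60,-48,28,0,0,0,0,60,-48,28,0,0,0,0,60,-48,28,0,0,0,0]

```text
t: 1.75
tool_pos: [0.4217, 0.2422, 0.4047]
orientation: [2.117, 2.321, 0.0]
force: [1.0, 0.3, 1.1]
opening: 0.0597
gripper_force: 0.0
```

Emit:
drive_tool:
  moves: [60,0,0,0,0,0,0,60,0,0,0,0,0,0,60,0,0,0,0,0,0]

```text
t: 2.05
tool_pos: [0.4206, 0.2448, 0.4045]
orientation: [-2.116, -2.321, 0.0]
force: [-0.2, 0.3, -0.2]
opening: 0.0595
gripper_force: 0.0
```

Run:
```python
from h import *
c=robot.read_camera('wrist');save('w1',c['color'])
W=cloud(c);z=W[...,2];x=W[...,0];y=W[...,1]
b=(abs(y-.205)<.07)&(x>.41)&(x<.475)
box('pale top',W[b&(z>.115)&(z<.13)]);box('pale',W[b&(z>.06)&(z<.13)])
b=(abs(y-.205)<.09)&(x>.38)&(x<.60)
box('rack wall',W[b&(z>.045)&(z<.056)])
go(.4475,.2045,.105,5)
```

```text
pale top 1724 c [0.4452 0.2057] size [0.0101 0.0905] ang 5.7 z 0.115 0.125 mean [0.4447 0.2086 0.1219]
pale 2438 c [0.4446 0.2056] size [0.0114 0.0905] ang 5.7 z 0.06 0.125 mean [0.4433 0.2129 0.1124]
rack wall 5534 c [0.4904 0.2092] size [0.1239 0.1248] ang 5.5 z 0.045 0.056 mean [0.4827 0.2238 0.0519]
t 2.1 tcp [0.4204 0.2452 0.4046] grasp [0.4203 0.2452 0.2376] yaw_y 5.37 z [-5.e-04  2.e-04 -1.e+00] F [0.5 0.2 0.2] op 0.06 gf 0.0
turn z 0.37 shift [-43.   23.6 132.6]
```

View pics/w1.png

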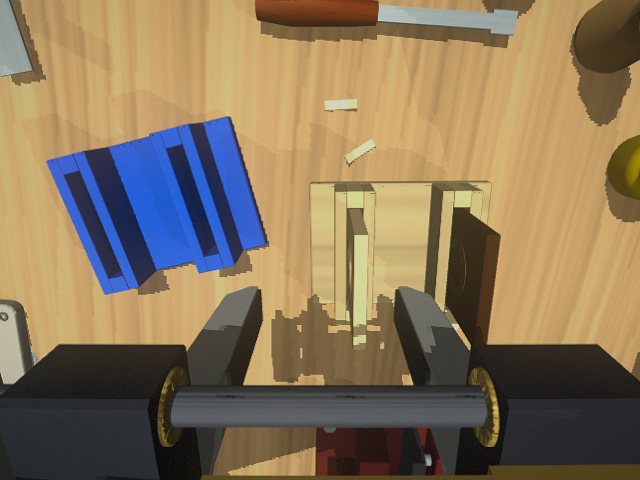

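The wrist view shows the pale board between the opened fingers' line at about (358,280), with the dark board at (472,270). Its top measures 10.1 x 90.5 mm at z = 0.122, as described.

Emit:
drive_tool:
  moves: [60,-21,10.5,0,0,0,0,60,-21,10.5,0,0,0,-0.2,60,0,0,30,0,0,0,60,0,0,30,0,0,0,60,0,0,30,0,0,0,60,0,0,30,0,0,0,60,0,0,12,0,0,0,60,0,0,0,0,0,0]
  grip_force: 15

```text
t: 2.9
tool_pos: [0.4445, 0.205, 0.2709]
orientation: [-2.109, -2.326, 0.006]
force: [0.2, -0.5, -0.4]
opening: 0.0604
gripper_force: 0.0
```

Run:
```python
from h import *
go(.4452,.2057,.105,5.6)
```

```text
t 2.9 tcp [0.4445 0.205  0.2709] grasp [0.4438 0.2048 0.1039] yaw_y 5.6 z [-0.0039 -0.0012 -1.    ] F [ 0.2 -0.5 -0.4] op 0.0604 gf 0.0
turn z -0.0 shift [ 0.7  1.5 -1.1]
```

Emit:
drive_tool:
  moves: [40,0.7,1.5,0,0,0,0,25,0,0,0,0,0,0,15,0,0,0,0,0,0,8,0,0,0,0,0,0,5,0,0,0,0,0,0,5,0,0,0,0,0,0]
  grip_force: 15

```text
t: 3.5
tool_pos: [0.4473, 0.205, 0.273]
orientation: [2.113, 2.325, 0.0]
force: [0.9, -0.4, -0.6]
opening: 0.0163
gripper_force: 0.0
```

Run:
```python
from h import *
go(.4452,.2057,.105,5.6)
```

```text
t 3.5 tcp [0.4473 0.205  0.273 ] grasp [0.4474 0.205  0.106 ] yaw_y 5.47 z [ 3.e-04  1.e-04 -1.e+00] F [ 0.9 -0.4 -0.6] op 0.0163 gf 0.0
turn z -0.13 shift [ 0.9 -2.1  1. ]
```

Emit:
drive_tool:
  moves: [14,0,-2,0,0,0,0,14,0,0,0,0,0,0,8,0,0,0,0,0,0,4,0,0,0,0,0,0,4,0,0,0,0,0,0,4,0,0,0,0,0,0,4,0,0,0,0,0,0]
  grip_force: 15

```text
t: 4.2
tool_pos: [0.4453, 0.2048, 0.2727]
orientation: [2.113, 2.325, -0.0]
force: [0.6, 0.6, -0.6]
opening: 0.01
gripper_force: 15.0
```

Run:
```python
from h import *
go(.4452,.2057,.105,5.6)
```

```text
t 4.2 tcp [0.4453 0.2048 0.2727] grasp [0.4453 0.2048 0.1057] yaw_y 5.48 z [-0. -0. -1.] F [ 0.6  0.6 -0.6] op 0.01 gf 15.0
turn z -0.12 shift [ 0.9 -0.   0.7]
```

Emit:
drive_tool:
  moves: [4,0,0,-5,0,0,0,4,0,0,-10,0,0,0,4,0,0,-15,0,0,0,4,0,0,-25,0,0,0,4,0,0,-30,0,0,0,4,0,0,-30,0,0,0,4,0,0,-20,0,0,0,4,0,0,0,0,0,0]

```text
t: 5.0
tool_pos: [0.4458, 0.2051, 0.4127]
orientation: [2.111, 2.323, 0.009]
force: [0.1, 0.5, -0.6]
opening: 0.01
gripper_force: 15.0
```

Run:
```python
from h import *
go(.5174,-.0473,.241,3.8)
```

```text
t 5.0 tcp [0.4458 0.2051 0.4127] grasp [0.4469 0.2055 0.2457] yaw_y 5.48 z [ 0.0063  0.0023 -1.    ] F [ 0.1  0.5 -0.6] op 0.01 gf 15.0
turn z 1.68 shift [-256.9   53.6    4.6]
```

Emit:
drive_tool:
  moves: [4,-20,4,0,0,0,0,4,-40,8,0,0,0,0.8,4,-45,8,0,0,0,0.9,4,-45,8,0,0,0,0,4,-45,8,0,0,0,0,4,-45,8,0,0,0,0,4,-45,6,0,0,0,0,4,-30,4,0,0,0,0]

```text
t: 5.8
tool_pos: [0.522, -0.1079, 0.4067]
orientation: [-2.148, -2.291, 0.002]
force: [0.9, -0.2, -0.5]
opening: 0.0098
gripper_force: 15.0
```

Emit:
drive_tool:
  moves: [4,0,0,0,0,0,0,4,0,0,0,0,0,0,4,0,0,0,0,0,0]

```text
t: 6.1
tool_pos: [0.5221, -0.1042, 0.4072]
orientation: [-2.145, -2.293, 0.0]
force: [-0.3, 0.9, -0.4]
opening: 0.0099
gripper_force: 15.0
```

Run:
```python
from h import *
import pickle
c=robot.read_camera('wrist');save('w2',c['color']);pickle.dump(c,open('w2.pkl','wb'))
W=cloud(c);hsv=cv2.cvtColor(c['color'],cv2.COLOR_RGB2HSV).astype(int)
z=W[...,2];x=W[...,0];y=W[...,1]
b=(x>.42)&(x<.66)&(y>-.15)&(y<.04)
mar=((hsv[...,0]<10)|(hsv[...,0]>170))&(hsv[...,1]>100)
box('base',W[b&(z>.015)&(z<.025)])
f=b&(z>.070)&(z<.08)
box('maroon front top',W[f&mar&(x<.52)]);box('steel top',W[f&~mar&(x>.515)&(x<.555)]);box('all top',W[f])
b2=b&(z>.06)&(z<.08)&(y>-.09)&(y<0)
print(np.histogram(x[b2],bins=np.arange(.47,.58,.005)))
st,R,g=state();go(.5174,-.0473,.24,3.8)
```

```text
base 18937 c [ 0.5274 -0.0687] size [0.1905 0.175 ] ang 3.8 z 0.016 0.025 mean [ 0.5163 -0.0656  0.0203]
maroon front top 5832 c [ 0.4901 -0.0484] size [0.0302 0.1094] ang 3.9 z 0.07 0.078 mean [ 0.4901 -0.0454  0.0752]
steel top 2746 c [ 0.5341 -0.0455] size [0.0142 0.1095] ang 3.8 z 0.07 0.078 mean [ 0.5337 -0.0424  0.0751]
all top 8581 c [ 0.5081 -0.0472] size [0.0662 0.1095] ang 3.9 z 0.07 0.078 mean [ 0.5041 -0.0444  0.0752]
(array([121, 698, 801, 818, 809, 809, 722, 134,   0,   0,  21, 561, 811,
       740, 189,   0, 400, 773, 750, 765, 752]), array([0.47 , 0.475, 0.48 , 0.485, 0.49 , 0.495, 0.5  , 0.505, 0.51 ,
       0.515, 0.52 , 0.525, 0.53 , 0.535, 0.54 , 0.545, 0.55 , 0.555,
       0.56 , 0.565, 0.57 , 0.575]))
t 6.15 tcp [ 0.5221 -0.104   0.4074] grasp [ 0.522  -0.1039  0.2404] yaw_y 3.85 z [-7.e-04  6.e-04 -1.e+00] F [-0.3  0.3 -1.2] op 0.0099 gf 15.0
t 6.15 tcp [ 0.5221 -0.104   0.4074] grasp [ 0.522  -0.1039  0.2404] yaw_y 3.85 z [-7.e-04  6.e-04 -1.e+00] F [-0.3  0.3 -1.2] op 0.0099 gf 15.0
turn z 0.05 shift [56.8 -0.9  0.4]
```

View pics/w2.png

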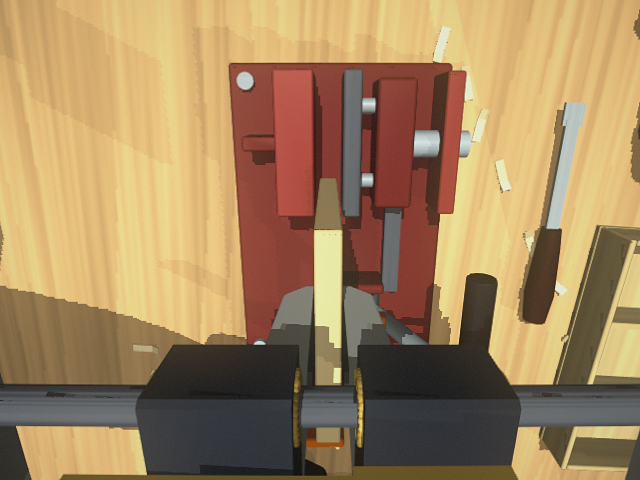

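The wrist view shows the fixed jaw at (294,140), the steel pad at (352,140) and the held blank below them at (328,290). The gap measures 22 mm and the jaws 109.5 mm, so the seat is at about (0.516, -0.047).

Emit:
drive_tool:
  moves: [4,28,-1,0,0,0,0,4,28.4,-1.1,0,0,0,0,4,0,0,20,0,0,0,4,0,0,25,0,0,0,4,0,0,0,0,0,0,4,0,0,0,0,0,0,4,0,0,0,0,0,0]

```text
t: 6.85
tool_pos: [0.5169, -0.0488, 0.3643]
orientation: [2.145, 2.293, 0.002]
force: [-0.0, -0.5, 0.4]
opening: 0.0103
gripper_force: 15.0
```

Run:
```python
from h import *
go(.5161,-.0478,.1137,3.85)
c=robot.read_camera('wrist');W=cloud(c);z=W[...,2];x=W[...,0];y=W[...,1]
b=(x>.48)&(x<.545)&(y>-.11)&(y<.03)
f=b&(z>.070)&(z<.08);box('all',W[f]);box('front',W[f&(x<.512)]);box('steel',W[f&(x>.522)])
box('board',W[(x>.505)&(x<.53)&(y<.03)&(y>-.03)&(z>.1)&(z<.23)])
```

```text
t 6.85 tcp [ 0.5169 -0.0488  0.3643] grasp [ 0.5172 -0.0489  0.1973] yaw_y 3.8 z [ 1.8e-03 -3.0e-04 -1.0e+00] F [-0.  -0.5  0.4] op 0.0103 gf 15.0
turn z -0.05 shift [ 1.2 -1.2 83.6]
all 7798 c [ 0.509  -0.0467] size [0.0643 0.1097] ang 3.8 z 0.07 0.078 mean [ 0.5067 -0.0401  0.0752]
front 5034 c [ 0.4928 -0.0479] size [0.0276 0.1105] ang 1.4 z 0.072 0.078 mean [ 0.4921 -0.0424  0.0753]
steel 2764 c [ 0.5337 -0.0399] size [0.0141 0.0993] ang 3.8 z 0.07 0.078 mean [ 0.5333 -0.0359  0.0751]
board 3210 c [ 0.5133 -0.0167] size [0.01   0.0271] ang 3.6 z 0.104 0.216 mean [ 0.513  -0.0118  0.1993]
```

Emit:
drive_tool:
  moves: [4,1,0,15,0,0,0,4,0,0,20,0,0,0,4,0,0,15,0,0,0,4,0,0,10,0,0,0,4,0,0,0,0,0,0,4,0,0,0,0,0,0,4,0,0,0,0,0,0]

```text
t: 7.6
tool_pos: [0.5169, -0.0482, 0.3037]
orientation: [2.146, 2.292, 0.001]
force: [0.1, -0.9, 0.1]
opening: 0.01
gripper_force: 15.0
```

Run:
```python
from h import *
go(.5161,-.0478,.1137,3.85)
c=robot.read_camera('wrist');W=cloud(c);z=W[...,2];x=W[...,0];y=W[...,1]
b=(x>.48)&(x<.545)&(y>-.11)&(y<.03)
f=b&(z>.070)&(z<.079);m=f&(y>-.04)&(y<0)
print('front face x',np.percentile(x[m&(x<.509)],99),'steel',np.percentile(x[m&(x>.52)],1))
box('board',W[(x>.505)&(x<.53)&(y<.03)&(y>-.04)&(z>.115)&(z<.165)])
```

```text
t 7.6 tcp [ 0.5169 -0.0482  0.3037] grasp [ 0.5172 -0.0483  0.1367] yaw_y 3.77 z [ 1.6e-03 -3.0e-04 -1.0e+00] F [ 0.1 -0.9  0.1] op 0.01 gf 15.0
turn z -0.08 shift [ 0.5 -1.1 23. ]
front face x 0.5040060848039416 steel 0.5247381779735222
board 4875 c [ 0.5175 -0.0212] size [0.025  0.0376] ang 0.1 z 0.115 0.165 mean [ 0.5164 -0.0239  0.1486]
```

Emit:
drive_tool:
  moves: [4,0.5,-0.7,8,0,0,0,4,0,0,8,0,0,0,4,0,0,4,0,0,0,4,0,0,2,0,0,0,4,0,0,0,0,0,0,4,0,0,0,0,0,0]

```text
t: 8.25
tool_pos: [0.5157, -0.0476, 0.2806]
orientation: [-2.147, -2.293, 0.0]
force: [0.4, 0.2, 0.4]
opening: 0.0099
gripper_force: 15.0
```

Run:
```python
from h import *
go(.5161,-.0478,.1137,3.85)
```

```text
t 8.25 tcp [ 0.5157 -0.0476  0.2806] grasp [ 0.5157 -0.0476  0.1136] yaw_y 3.78 z [-2.e-04  0.e+00 -1.e+00] F [0.4 0.2 0.4] op 0.0099 gf 15.0
turn z -0.07 shift [-0.2  0.4 -0.1]
```

Nominal contact height is reached with no clear force yet, so I'll ease down by millimetres.

Emit:
drive_tool:
  moves: [4,0,0,0.7,0,0,0,4,0,0,0.3,0,0,0,4,0,0,0,0,0,0,4,0,0,0,0,0,0]

```text
t: 8.65
tool_pos: [0.5159, -0.0476, 0.2806]
orientation: [2.147, 2.293, 0.0]
force: [-3.4, 1.4, 8.3]
opening: 0.0098
gripper_force: 15.0
```

Emit:
drive_tool:
  moves: [4,0,0,0.7,0,0,0,4,0,0,0.3,0,0,0,4,0,0,0,0,0,0,4,0,0,0,0,0,0]

```text
t: 9.05
tool_pos: [0.5162, -0.0476, 0.2806]
orientation: [2.146, 2.293, 0.001]
force: [-4.9, 1.8, 15.1]
opening: 0.0101
gripper_force: 15.0
```

Emit:
drive_tool:
  moves: [4,0,0,-0.9,0,0,0,4,0,0,-0.7,0,0,0,4,0,0,0,0,0,0,12,0,0,0,0,0,0,16,0,0,0,0,0,0,22,0,0,0,0,0,0,32,0,0,0,0,0,0,40,0,0,0,0,0,0]

```text
t: 9.85
tool_pos: [0.5157, -0.0477, 0.2802]
orientation: [-2.147, -2.293, 0.0]
force: [-0.1, 0.3, 1.3]
opening: 0.0337
gripper_force: 0.0
```

Emit:
drive_tool:
  moves: [40,0,0,-10,0,0,0,40,0,0,-20,0,0,0,40,0,0,-30,0,0,0,40,0,0,-40,0,0,0,40,0,0,-40,0,0,0,40,0,0,0,0,0,0,40,0,0,0,0,0,0]

```text
t: 10.55
tool_pos: [0.516, -0.0477, 0.4224]
orientation: [2.145, 2.291, 0.003]
force: [0.5, 0.5, 0.3]
opening: 0.0403
gripper_force: 0.0
```

Run:
```python
from h import *
s=robot.read_camera('scene');W=cloud(s);z=W[...,2];x=W[...,0];y=W[...,1]
box('board scene',W[(x>.48)&(x<.55)&(y<.03)&(y>-.12)&(z>.09)&(z<.14)])
sd=robot.read_camera('side')
V=cloud(sd);box('board side',V[(V[...,0]>.48)&(V[...,0]<.55)&(V[...,1]<.03)&(V[...,1]>-.12)&(V[...,2]>.09)&(V[...,2]<.14)])
for n,w,c in(('scene',W,s),('side',V,sd)):
    hsv=cv2.cvtColor(c['color'],cv2.COLOR_RGB2HSV).astype(int)
    b=(w[...,0]>.46)&(w[...,0]<.67)&(w[...,1]>-.30)&(w[...,1]<-.12)
    o=(hsv[...,0]>4)&(hsv[...,0]<20)&(hsv[...,1]>150)&(hsv[...,2]>100)
    box(n+' orange hi',w[b&o&(w[...,2]>.115)&(w[...,2]<.16)]);box('orange arm',w[b&o&(w[...,2]>.085)&(w[...,2]<.112)])
    box('handle',w[b&(hsv[...,2]<80)&(w[...,2]>.155)&(w[...,2]<.185)&(w[...,0]>.58)])
a=cv2.resize(sd['color'][230:390,280:430],None,fx=3.7,fy=3.7,interpolation=cv2.INTER_CUBIC);save('side3',a)
state()
```

```text
board scene 358 c [ 0.5163 -0.0465] size [0.0161 0.09  ] ang 4.7 z 0.09 0.137 mean [ 0.5192 -0.0462  0.1156]
board side 401 c [ 0.5136 -0.0493] size [0.0152 0.0928] ang 3.6 z 0.09 0.134 mean [ 0.512  -0.0535  0.1156]
scene orange hi 31 c [ 0.5294 -0.249 ] size [0.0274 0.0076] ang 7.2 z 0.129 0.155 mean [ 0.528  -0.2492  0.1485]
orange arm 72 c [ 0.5689 -0.2188] size [0.0785 0.0339] ang 74.6 z 0.095 0.108 mean [ 0.5698 -0.2206  0.1019]
handle 128 c [ 0.6183 -0.1477] size [0.0156 0.0538] ang 4.3 z 0.16 0.18 mean [ 0.6196 -0.1462  0.1726]
side orange hi 162 c [ 0.5259 -0.2541] size [0.0299 0.01  ] ang 2.7 z 0.115 0.156 mean [ 0.5243 -0.2556  0.1378]
orange arm 213 c [ 0.5582 -0.2256] size [0.0999 0.0489] ang 59.5 z 0.091 0.112 mean [ 0.5597 -0.2179  0.1013]
handle 150 c [ 0.6121 -0.1485] size [0.0155 0.057 ] ang 4.2 z 0.164 0.177 mean [ 0.6104 -0.1483  0.172 ]
t 10.65 tcp [ 0.5154 -0.0476  0.4194] grasp [ 0.5152 -0.0476  0.2524] yaw_y 3.78 z [-1.5e-03  3.0e-04 -1.0e+00] F [-0.3  0.1 -0.5] op 0.0401 gf 0.0
```

View pics/side3.png

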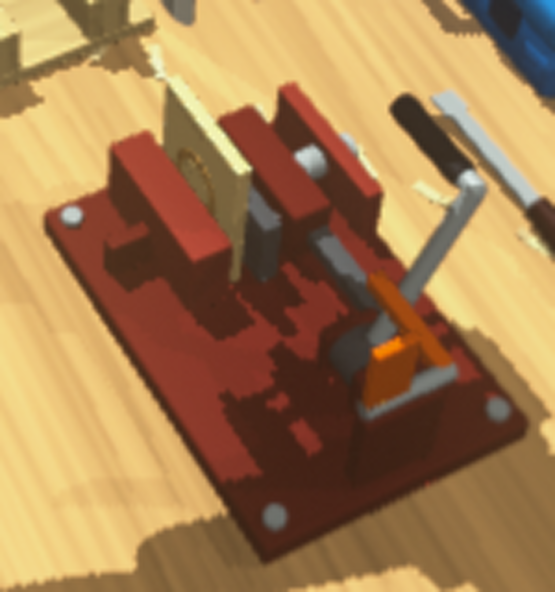

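The blank stands upright between the jaws, crop (205,170). The tab at crop (390,365) and the handle at crop (430,135) match the clamp geometry. Next I'll close the fingers and go beside the tab on its +y side.

Run:
```python
from h import *
go(.5277,-.228,.250,3.8)
```

```text
t 10.65 tcp [ 0.5154 -0.0476  0.4194] grasp [ 0.5152 -0.0476  0.2524] yaw_y 3.78 z [-1.5e-03  3.0e-04 -1.0e+00] F [-0.3  0.1 -0.5] op 0.0401 gf 0.0
turn z -0.02 shift [-180.9    0.5    2.3]
```

Emit:
drive_tool:
  moves: [20,-30,0.5,0,0,0,0,0,-40,0,0,0,0,0,0,-40,0,0,0,0,0,0,-40,0,0,0,0,0,0,-31,0,0,0,0,0,0,0,0,0,0,0,0,0,0,0,0,0,0,0,0,0,0,0,0,0,0]

```text
t: 11.45
tool_pos: [0.528, -0.2273, 0.4192]
orientation: [-2.145, -2.292, 0.0]
force: [0.0, 0.4, -0.8]
opening: 0.0004
gripper_force: 0.0
```

Run:
```python
from h import *
go(.5277,-.228,.144,3.8)
```

```text
t 11.45 tcp [ 0.528  -0.2273  0.4192] grasp [ 0.5278 -0.2271  0.2522] yaw_y 3.81 z [-0.0017  0.0014 -1.    ] F [ 0.   0.4 -0.8] op 0.0004 gf 0.0
turn z 0.01 shift [ -1.1   0.  108.2]
```

Emit:
drive_tool:
  moves: [0,0,0,30,0,0,0,0,0,0,35,0,0,0,0,0,0,25,0,0,0,0,0,0,12,0,0,0,0,0,0,6,0,0,0,0,0,0,0,0,0,0,0,0,0,0,0,0,0]

```text
t: 12.15
tool_pos: [0.5288, -0.2282, 0.314]
orientation: [2.145, 2.292, 0.001]
force: [0.1, 0.1, -0.4]
opening: 0.0004
gripper_force: 0.0
```

Run:
```python
from h import *
state()
```

```text
t 12.15 tcp [ 0.5288 -0.2282  0.314 ] grasp [ 0.5291 -0.2284  0.147 ] yaw_y 3.8 z [ 0.002  -0.0011 -1.    ] F [ 0.1  0.1 -0.4] op 0.0004 gf 0.0
```

Emit:
drive_tool:
  moves: [0,-6,0,0,0,0,0,0,-6,0,0,0,0,0,0,-8,0,1,0,0,0,0,-8,0,1,0,0,0,0,-7,0,4,0,0,0,0,-7,0,5,0,0,0,0,0,0,0,0,0,0,0,0,0,0,0,0,0]

```text
t: 12.95
tool_pos: [0.5307, -0.2706, 0.3008]
orientation: [-2.147, -2.292, 0.001]
force: [1.0, -0.2, 1.5]
opening: 0.0001
gripper_force: 0.0
```

Emit:
drive_tool:
  moves: [0,-3,0,4,0,0,0,0,-3,0,5,0,0,0,0,-1,0,3,0,0,0,0,0,0,1,0,0,0,0,0,0,0,0,0,0,0,0,0,0,0,0,0]

```text
t: 13.55
tool_pos: [0.5317, -0.2769, 0.2905]
orientation: [2.146, 2.293, 0.001]
force: [-7.2, 6.8, 16.5]
opening: 0.0005
gripper_force: 8.9
```

Run:
```python
from h import *
state()
sd=robot.read_camera('side')
a=cv2.resize(sd['color'][230:390,280:430],None,fx=3.7,fy=3.7,interpolation=cv2.INTER_CUBIC);save('side4',a)
```

```text
t 13.55 tcp [ 0.5317 -0.2769  0.2905] grasp [ 0.5319 -0.2769  0.1235] yaw_y 3.8 z [ 1.e-03 -1.e-04 -1.e+00] F [-7.2  6.8 16.5] op 0.0005 gf 8.9
```

View pics/side4.png

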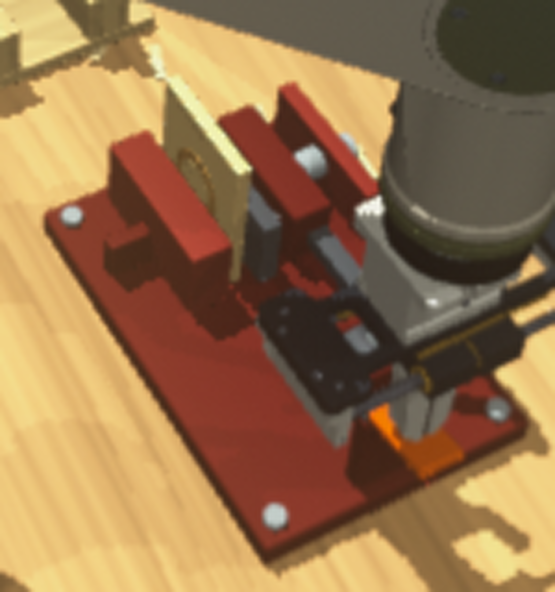

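The catch now lies flat over at crop (430,455), and the tip height corresponds to about 1.4 rad. The blank still stands. I'll retreat upward and go over the handle.

Emit:
drive_tool:
  moves: [0,1,0,-10,0,0,0,0,0,0,-30,0,0,0,10,0,0,-40,0,0,0,30,0,0,-40,0,0,0,50,0,0,-25,0,0,0,50,40,20,0,0,0,0,50,40,25,0,0,0,0,50,0,0,0,0,0,0]

```text
t: 14.4
tool_pos: [0.5727, -0.1892, 0.4336]
orientation: [2.142, 2.298, 0.003]
force: [0.1, 0.1, -0.4]
opening: 0.0438
gripper_force: 0.0
```

Emit:
drive_tool:
  moves: [50,0,0,0,0,0,0,50,0,0,0,0,0,0,50,0,0,0,0,0,0]

```text
t: 14.7
tool_pos: [0.5705, -0.1944, 0.4331]
orientation: [-2.149, -2.292, 0.001]
force: [-0.0, -0.5, 0.2]
opening: 0.0501
gripper_force: 0.0
```

Run:
```python
from h import *
c=robot.read_camera('wrist');W=cloud(c);hsv=cv2.cvtColor(c['color'],cv2.COLOR_RGB2HSV).astype(int)
z=W[...,2];x=W[...,0];y=W[...,1]
b=(x>.56)&(x<.66)&(y>-.20)&(y<-.09)
box('handle',W[b&(z>.15)&(z<.19)]);box('handle dark',W[b&(z>.16)&(z<.19)&(hsv[...,2]<90)])
for n in('scene','side'):
    c=robot.read_camera(n);w=cloud(c);hsv=cv2.cvtColor(c['color'],cv2.COLOR_RGB2HSV).astype(int)
    bb=(w[...,0]>.46)&(w[...,0]<.64)&(w[...,1]>-.36)&(w[...,1]<-.16)
    o=(hsv[...,0]>4)&(hsv[...,0]<20)&(hsv[...,1]>150)&(hsv[...,2]>100)
    box(n+' orange',w[bb&o&(w[...,2]>.085)&(w[...,2]<.2)])
go(.614,-.148,.166,3.8)
```

```text
handle 4098 c [ 0.6131 -0.1501] size [0.0837 0.0228] ang 88.5 z 0.15 0.177 mean [ 0.6121 -0.1484  0.1719]
handle dark 3235 c [ 0.6138 -0.1496] size [0.0178 0.0818] ang 3.7 z 0.16 0.177 mean [ 0.6122 -0.1406  0.1733]
scene orange 163 c [ 0.5437 -0.2656] size [0.0932 0.0406] ang 58.8 z 0.095 0.175 mean [ 0.5411 -0.2746  0.1142]
side orange 510 c [ 0.5381 -0.2657] size [0.0963 0.049 ] ang 59.4 z 0.087 0.174 mean [ 0.5427 -0.2688  0.1174]
t 14.85 tcp [ 0.5706 -0.1943  0.4333] grasp [ 0.5706 -0.1943  0.2663] yaw_y 3.7 z [-1.e-04 -1.e-04 -1.e+00] F [1.7 0.1 0.1] op 0.0499 gf 0.0
turn z -0.1 shift [ 43.3  46.4 100.3]
```

Emit:
drive_tool:
  moves: [50,22,23,0,0,0,0,50,22,23,0,0,0,0,50,0,0,25,0,0,0,50,0,0,30,0,0,0,50,0,0,25,0,0,0,50,0,0,14,0,0,0,50,0,0,6,0,0,0,50,0,0,0,0,0,0]

```text
t: 15.65
tool_pos: [0.6138, -0.1467, 0.333]
orientation: [-2.147, -2.292, 0.001]
force: [-0.4, 0.1, 0.5]
opening: 0.0499
gripper_force: 0.0
```

Emit:
drive_tool:
  moves: [30,0,0,0,0,0,0,26,0,0,0,0,0,0]

```text
t: 15.85
tool_pos: [0.6145, -0.1467, 0.3352]
orientation: [2.145, 2.291, 0.002]
force: [0.1, -0.3, 0.7]
opening: 0.0383
gripper_force: 0.0
```

Run:
```python
from h import *
go(.6138,-.147,.166,3.8)
```

```text
t 15.85 tcp [ 0.6145 -0.1467  0.3352] grasp [ 0.6149 -0.1468  0.1682] yaw_y 3.77 z [ 2.7e-03 -9.0e-04 -1.0e+00] F [ 0.1 -0.3  0.7] op 0.0383 gf 0.0
turn z -0.03 shift [-0.1 -1.1  2.2]
```

Emit:
drive_tool:
  moves: [26,0,-0.5,1.5,0,0,0,20,0,0,0,0,0,0,12,0,0,0,0,0,0,10,0,0,0,0,0,0,10,0,0,0,0,0,0,10,0,0,0,0,0,0,10,0,0,0,0,0,0]
  grip_force: 25

```text
t: 16.55
tool_pos: [0.6141, -0.1464, 0.3328]
orientation: [2.145, 2.292, 0.002]
force: [4.8, 0.9, 2.2]
opening: 0.0172
gripper_force: 25.0
```

Run:
```python
from h import *
s,R,g=state()
# arc: 140 mm about the hinge, tool y shift (=clamp x) and z shift (down)
for a in np.arange(0,.81,.1): 
    p=.45-a; print(round(a,2),'toward -x',round(140*(np.sin(.45)-np.sin(p)),1),'up',round(140*(np.cos(p)-np.cos(.45)),1))
```

```text
t 16.55 tcp [ 0.6141 -0.1464  0.3328] grasp [ 0.6146 -0.1464  0.1658] yaw_y 3.79 z [ 2.8e-03 -4.0e-04 -1.0e+00] F [4.8 0.9 2.2] op 0.0172 gf 25.0
0.0 toward -x 0.0 up 0.0
0.1 toward -x 12.9 up 5.4
0.2 toward -x 26.3 up 9.6
0.3 toward -x 40.0 up 12.4
0.4 toward -x 53.9 up 13.8
0.5 toward -x 67.9 up 13.8
0.6 toward -x 81.8 up 12.4
0.7 toward -x 95.5 up 9.6
0.8 toward -x 108.9 up 5.4
```

Emit:
drive_tool:
  moves: [10,0,-6.5,-2.8,0,0,0,10,0,-6.5,-2.6,0,0,0,10,0,-6.7,-2.2,0,0,0,10,0,-6.7,-2,0,0,0,10,0,-6.8,-1.5,0,0,0,10,0,-6.9,-1.3,0,0,0,10,0,0,0,0,0,0]

```text
t: 17.25
tool_pos: [0.5744, -0.1489, 0.3471]
orientation: [2.143, 2.29, 0.006]
force: [6.5, 3.2, 7.5]
opening: 0.0172
gripper_force: 25.0
```

Run:
```python
from h import *
s,R,g=state()
```

```text
t 17.25 tcp [ 0.5744 -0.1489  0.3471] grasp [ 0.5755 -0.149   0.1801] yaw_y 3.8 z [ 6.5e-03 -8.0e-04 -1.0e+00] F [6.5 3.2 7.5] op 0.0172 gf 25.0
```

Emit:
drive_tool:
  moves: [10,0,-7,0.3,0,0,0,10,0,-7,0.3,0,0,0,10,0,-7,0,0,0,0,10,0,-7,0.3,0,0,0,10,0,-7,0.5,0,0,0,10,0,-7,1,0,0,0,10,0,0,0,0,0,0]

```text
t: 17.95
tool_pos: [0.5323, -0.1517, 0.3442]
orientation: [2.144, 2.291, 0.005]
force: [5.2, 2.7, 6.7]
opening: 0.0172
gripper_force: 25.0
```

Run:
```python
from h import *
s,R,g=state()
```

```text
t 17.95 tcp [ 0.5323 -0.1517  0.3442] grasp [ 0.5331 -0.1518  0.1772] yaw_y 3.79 z [ 5.3e-03 -7.0e-04 -1.0e+00] F [5.2 2.7 6.7] op 0.0172 gf 25.0
```

Emit:
drive_tool:
  moves: [10,0,-6.8,1.2,0,0,0,10,0,-6.8,1.5,0,0,0,10,0,-6,1.7,0,0,0,10,0,-4,1.5,0,0,0,10,0,-2,1,0,0,0,10,0,0,0,0,0,0,10,0,0,0,0,0,0]

```text
t: 18.65
tool_pos: [0.5079, -0.1532, 0.3379]
orientation: [2.142, 2.289, 0.008]
force: [10.0, 3.1, 8.9]
opening: 0.0171
gripper_force: 25.0
```

Run:
```python
from h import *
s,R,g=state()
```

```text
t 18.65 tcp [ 0.5079 -0.1532  0.3379] grasp [ 0.5094 -0.1534  0.1709] yaw_y 3.81 z [ 8.5e-03 -8.0e-04 -1.0e+00] F [10.   3.1  8.9] op 0.0171 gf 25.0
```

Emit:
drive_tool:
  moves: [10,0,-2,0.8,0,0,0,10,0,-1,0.5,0,0,0,10,0,0,0,0,0,0,10,0,0,0,0,0,0,10,0,0,0,0,0,0]

```text
t: 19.15
tool_pos: [0.5065, -0.1533, 0.3378]
orientation: [2.138, 2.286, 0.014]
force: [20.9, 4.8, 6.5]
opening: 0.0174
gripper_force: 25.0
```

Run:
```python
from h import *
s,R,g=state()
sd=robot.read_camera('side');V=cloud(sd)
a=cv2.resize(sd['color'][215:375,270:430],None,fx=3.7,fy=3.7,interpolation=cv2.INTER_CUBIC);save('side5',a)
```

```text
t 19.15 tcp [ 0.5065 -0.1533  0.3378] grasp [ 0.5088 -0.1535  0.1708] yaw_y 3.83 z [ 0.0141 -0.0012 -0.9999] F [20.9  4.8  6.5] op 0.0174 gf 25.0
```

View pics/side5.png

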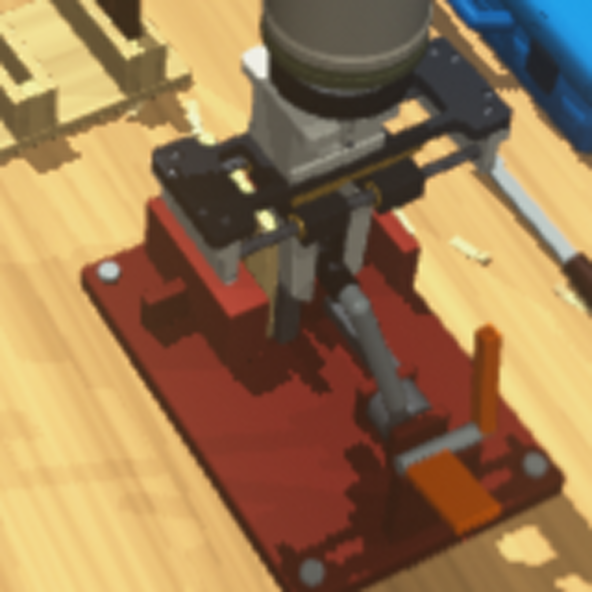

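The lever is against its stop: force rose from 10 to 21 N with almost no travel. The catch is flat over at crop (455,490), with its arm upright at (487,375). One numeric check of the blank and pad before handing in.

Run:
```python
from h import *
c=robot.read_camera('wrist');W=cloud(c);z=W[...,2];x=W[...,0];y=W[...,1]
b=(x>.47)&(x<.555)&(y>-.11)&(y<.02)
box('top',W[b&(z>.122)&(z<.136)]);f=b&(z>.07)&(z<.079)&(y>-.03)
print(np.histogram(x[f],bins=np.arange(.47,.556,.004))[0])
state()
```

```text
top 3813 c [ 0.511 -0.059] size [0.0102 0.0666] ang 3.8 z 0.122 0.133 mean [ 0.5107 -0.0572  0.1302]
[ 14 214 232 231 237 238 247 248  83   0   0   0 238 271  88   0   0   0
   0   0   0]
t 19.25 tcp [ 0.5065 -0.1532  0.3378] grasp [ 0.5088 -0.1534  0.1708] yaw_y 3.83 z [ 0.014  -0.0012 -0.9999] F [19.6  4.9  7. ] op 0.0172 gf 25.0
```

```bash
python3 -c "
from plant import robot
print(robot.close_job())"
```

```text
the job is handed in; nothing more can be done
None
```

The job is handed in: the pale blank is upright in the clamp and gripped by the jaws, the catch is flipped fully over, and the arm is holding the lever at its stop; the verdict was not shown.

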